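# Hang three square pans nested on one hook

## Task

Hang the three square pans from the drying rack on the hook by their handle loops, one at a time with the open sides facing the hook's upturned tip: the largest first at the back, then the medium, then the smallest. Push each smaller pan back along the hook so that it sits well inside the rim of the pan behind it, let go of each before fetching the next, leave all three hanging still, and do not disturb the other things on the worktop.

Things in the scene. Friction and masses are not known exactly. Their poses are not given: they have to be found in the camera images.
- large_pan: Largest of three black steel square pans, 320 g; tray 130 mm wide (y), 120 high (z), 24 deep (x), sheet 3 mm; wire-loop handle upward. Origin: middle of the lower edge that it stands on, at mid-depth. Open side faces -x, flat back at x = +12 mm. Loop top 200 mm above the origin. The wires leave the top edge 10 mm ahead of mid-depth and crank back 70 to 52 mm below the loop's top
- medium_pan: Middle one of three black steel square pans, 220 g; tray 104 mm wide (y), 92 high (z), 24 deep (x), sheet 3 mm; wire-loop handle upward. Origin: middle of the lower edge that it stands on, at mid-depth. Open side faces -x, flat back at x = +12 mm. Loop top 184 mm above the origin. The wires leave the top edge 10 mm ahead of mid-depth and crank back 70 to 52 mm below the loop's top
- small_pan: Smallest of three black steel square pans, 140 g; tray 78 mm wide (y), 64 high (z), 24 deep (x), sheet 3 mm; wire-loop handle upward. Origin: middle of the lower edge that it stands on, at mid-depth. Open side faces -x, flat back at x = +12 mm. Loop top 168 mm above the origin. The wires leave the top edge 10 mm ahead of mid-depth and crank back 70 to 52 mm below the loop's top
- large_pan_eye (a point): Middle of the wire at the top of this pan's loop, plumb over its balance; axes as the pan. 6 mm wires, upright and parallel at y = +-18 mm (42 mm over the outside, 30 clear inside), joined by a round arch in the top 20 mm. Grip them from above across the outside, 25 to 30 mm below the top; the hook then passes through the loop between the fingers
- medium_pan_eye (a point): Middle of the wire at the top of this pan's loop, plumb over its balance; axes as the pan. 6 mm wires, upright and parallel at y = +-18 mm (42 mm over the outside, 30 clear inside), joined by a round arch in the top 20 mm. Grip them from above across the outside, 25 to 30 mm below the top; the hook then passes through the loop between the fingers
- small_pan_eye (a point): Middle of the wire at the top of this pan's loop, plumb over its balance; axes as the pan. 6 mm wires, upright and parallel at y = +-18 mm (42 mm over the outside, 30 clear inside), joined by a round arch in the top 20 mm. Grip them from above across the outside, 25 to 30 mm below the top; the hook then passes through the loop between the fingers
- large_pan_mid (a point): Middle of this pan's tray (of its width, height and depth); axes as the pan. When all hang on the bar, each smaller tray has 9 to 13 mm clear all round inside the rim of the next larger; the wires touch at 6 mm spacing. Lower a pan onto the bar ahead of the hung rim, then slide it back
- medium_pan_mid (a point): Middle of this pan's tray (of its width, height and depth); axes as the pan. When all hang on the bar, each smaller tray has 9 to 13 mm clear all round inside the rim of the next larger; the wires touch at 6 mm spacing. Lower a pan onto the bar ahead of the hung rim, then slide it back
- small_pan_mid (a point): Middle of this pan's tray (of its width, height and depth); axes as the pan. When all hang on the bar, each smaller tray has 9 to 13 mm clear all round inside the rim of the next larger; the wires touch at 6 mm spacing. Lower a pan onto the bar ahead of the hung rim, then slide it back
- rack: Wooden drying rack, fixed, 180 x 150 mm, board top 15 mm above the worktop. Origin: centre of its underside. Three slots at x = -52, 0, +52 mm, each between two pairs of 8 mm dowels (y = +-28 mm) that end 70 mm above the worktop. In each slot stands a pan, in any order, open side to the rack's -x; lift it straight up at least 60 mm
- stand: Steel hook stand, fixed: round foot 120 mm across, 8 mm high (22 mm at the post), centred at x = +30 mm, and an 8 mm post at x = +60 mm that bends into a horizontal bar, the hook. Origin: 30 mm ahead of the centre of the foot, on the worktop. The hook points to the stand's -x. Keep the wrist clear of the wall boiler beyond it (underside about 0.44 m above the worktop)
- hook (a point): Point on the axis of the hook's 8 mm bar, 235 mm above the worktop; axes as the stand. The bar is level from x = +46 mm (back end, bends down into the post) to -50 mm, then turns up to a tip at x = -62 mm that rises 14 mm above the axis. A hung pan's eye is 7 mm above this axis; the large pan hangs well at x = +20 mm
- hook_tip (a point): Centre of the rounded upturned end of the hook, at x = -58 mm, 10 mm above the bar's axis; axes as the stand
- timer: Red round kitchen timer, 66 mm across, 47 mm high; bystander, origin under its middle
- cup: Small stoneware cup with brown band, 73 x 100 x 66 mm; bystander, origin under its middle
- spice_jar: Spice jar with red lid, 45 mm across, 106 mm high; bystander, origin under its middle
- mill: Brown wooden mill, 53 mm across, 131 mm high; bystander, origin under its middle
- lemon: Lemon, 71 x 53 x 51 mm; bystander, origin under its middle
- soap: Blue soap bottle with black pump, 63 x 78 x 201 mm; bystander, origin under its middle
Things that resemble listed ones, but are neither listed nor needed, are in the scene too. What is shaped like the large_pan but pink is not meant.

How it is judged:
By the outcome, as a careful person would: the job done as asked, in the order asked, and still so for the second after the job is handed in, with the robot touching nothing.
It also fails if it takes over 72 s, if anything falls off the work surface, if the arm or the gripper's body presses on something with over 40 N, if the wrist force passes 120 N, or if a joint passes its speed limit or range.

## Robot

A 6-joint arm with a two-finger parallel gripper is mounted at the origin on a cart in front of the work surface, level with it; the furniture and walls round the work are solid. World frame = base frame: x ahead of the robot, y to its left, z up, the work surface at z = 0. Lengths are in m, angles in rad, forces in N, time in s.
With the tool pointing down it reaches from about 0.35 to 0.725 m from the base axis. Payload 6 kg.
Tool frame: the origin (TCP) lies midway between the tips of the shut fingers; the grasp point (between the pads) lies 19 mm behind it (ctrl.tcp_to_grasp is the z of the grasp point in the tool frame, in m); z points along the fingers, y is the line along which they close (so a half turn about z gives the same grasp; the last joint's range is limited). The gripper opens to 85 mm and grips with 20 to 120 N. Pads are 22 mm wide; open, the fingers measure 114 mm over their backs; the gripper's body (76 mm by 85 mm) begins 54 mm behind the grasp point. The pads swing forward as they close: fully open they stand 13 mm farther back than shut.
Start: joints at [-0.796, 0.04, 0.085, 0, -1.615, -0.334], TCP at [0.256, -0.543, 0.231] pointing down, gripper open.
Joint ranges: [-2.56, 2.56], [-1.29, 2.01], [-1.08, 1.49], [-3.29, 1.98], [-2.81, -0.18], [-2.99, 2.99]. Speed limits (rad/s): [2.57, 2.57, 3.01, 3.14, 3.14, 3.14].

## Interface

Orientations are given as a rotation vector (axis times angle).
In Python, from workcell import status, camera, ctrl, silhouettes gives the robot as it stands.
- The arm moves only by the tool servo_tool, never from a script. Its argument "commands" is a list of rows, each a list of 3 entries, a list of its own where there are three numbers: the shift along the tool's x, y, z in mm, then the turn about the tool's z in rad, then the opening, from 0 (shut) to 1 (fully open). A call has exactly 5 rows; each row is the pose to reach, as a shift and turn from the pose commanded when the call began, along the tool's axes at that moment; what a row does not reach only later rows make up. A row lasts 1/12 s, in which the tool goes at most 41.7 mm and 7.16 degrees, less where a joint would pass 70% of its speed; a pose out of reach is approached as far as the arm can. A call with a gripper value outside its range is refused whole. The fingers move at their own pace and stop on an object; the grip force is fixed at half the most. Time passes only in rows, so rows that repeat a pose let the fingers close, or fill a call up. It gives the time, the measured TCP pose, the force, the opening and the grip force at its end, in the units of the state.
- status.sense(): the state, without advancing time (a new reading comes with each control period).
- camera(name): name is "scene" or "top" or "wrist"; returns a dict with "img" (400x640x3 uint8, red, green, blue), "camera_matrix" (3x3 intrinsics, pixels), "xyz" and "orientation" of the camera in the world; the wrist camera has in their place "hand_eye" (4x4, takes a point from camera to tool coordinates, whose origin is the TCP and whose axes are the flange's). Camera axes: x right, y down, z forward; pixel columns grow to the right and rows downward; lengths in m; the calibration is good to about 2 mm. A picture is of the moment at which its call begins: read the wrist's pose just before it. There is no depth.
- ctrl.hand_in(): hands the job in; it is judged then, once.
Trained networks look in the newest picture that a camera, given by its name, has taken for a name from the list of things; names that differ only in an ending like _2 or _b are one class to them, and where a whole thing is asked for, a point or a joint stands for the part that bears it (a point fixed in the world has none). Each returns a list of dicts, best first, with "confidence" (0 to 1); they miss things now and then, are a little off and sometimes report something else, mostly with a low value. They report only what shows in the picture. A call takes as long as a camera call. They do not tell look-alikes from the thing itself.
- silhouettes(camera, target): "region" (400x640 bool, what is visible of it) and "rect" ([centre column, centre row, width, height] in pixels, round what is visible of it).
The state is a dict: "time": time; "qpos": joint angles; "dq": joint speeds; "joint_efforts": joint torques, N m; "tcp_pos": TCP position; "eef_rot": TCP orientation; "wrist_force": force on the tool from outside, world axes, zero at the start; "moment": the same for the moment, N m; "opening": opening from 0.0 (shut) to 1.0 (fully open); "grasp_force": force on a finger pad.
Only numpy, scipy, OpenCV 4.12 (cv2) and the standard library are available. Lean on these libraries where they do the work, as an engineer would, in place of code of your own. Each camera call takes 0.05 s, during which the arm holds its last target. There are 200 camera calls.

## Working session

There is one attempt and no reset: what is moved stays moved. The work goes in short steps, Python scripts to look and compute and a tool call to move; the robot and the scene stay as the last step left them, time stands still between calls to the robot, and variables do not carry over. Pictures are saved under pics/ and viewed, at most 10 in all, crops included, and the job is handed in when it is done.

Besides the shell and the picture viewer there is one more tool, called as name(argument=value, ...) on one line, values as JSON. servo_tool: Moves the arm, as the interface text tells. Its arguments: {"type":"object","properties":{"commands":{"type":"array","items":{"type":"array"}}},"required":["commands"]}

```bash
mkdir -p pics; ls; python3 - <<'E'
from workcell import status,camera,ctrl,silhouettes
import cv2,numpy as np
s=status.sense();print({k:np.round(v,3) for k,v in s.items()},ctrl.tcp_to_grasp)
ims=[]
for n in("scene","top"):
    c=camera(n);ims.append(c["img"]);print(n,c["camera_matrix"],c["xyz"],c["orientation"])
    for t in("large_pan","medium_pan","small_pan","rack","stand","hook_tip","large_pan_eye","medium_pan_eye","small_pan_eye","hook"):
        for r in silhouettes(n,t)[:3]:print(t,round(r["confidence"],2),np.round(r["rect"],1))
    cv2.imwrite(f"pics/{n}0.png",c["img"][:,:,::-1])
E
```

```text
pics
{'time': np.float64(0.0), 'qpos': array([-0.796,  0.041,  0.084, -0.   , -1.615, -0.334]), 'dq': array([ 0.002,  0.001, -0.001, -0.002,  0.001, -0.   ]), 'joint_efforts': array([-1.0000e-03, -3.6820e+01,  3.4743e+01,  6.9330e+00, -5.0000e-03,
        0.0000e+00]), 'tcp_pos': array([ 0.256, -0.542,  0.23 ]), 'eef_rot': array([ 6.870e-01, -3.065e+00, -3.000e-03]), 'wrist_force': array([ 0.574,  0.147, -0.015]), 'moment': array([ 0.008, -0.057,  0.069]), 'grasp_force': np.float64(0.0), 'opening': np.float64(0.998)} -0.0187
scene [[409.17591623   0.         318.61158979]
 [  0.         409.17591623 201.68039212]
 [  0.           0.           1.        ]] [-0.52545608 -0.8593061   1.03253856] [-1.98951845  0.98732399 -0.5269823 ]
large_pan 0.79 [245.7 201.7  27.9  37. ]
large_pan 0.28 [265.8 199.4  16.5  19.9]
medium_pan 0.82 [255.1 195.8  16.8  39.8]
medium_pan 0.18 [245.6 195.   28.5  43.8]
small_pan 0.68 [267.3 200.4  18.2  24.9]
small_pan 0.44 [243.3 206.1  24.3  34.9]
rack 0.63 [255.3 218.2  50.4  25.6]
rack 0.24 [339.8 224.1  31.5  64.3]
stand 0.86 [337.8 221.9  35.1  62.7]
hoo
[... 536 characters left out ...]
198]
large_pan 0.72 [228.4 238.2  44.5   6.6]
large_pan 0.58 [184.6 220.3  36.   35.3]
large_pan 0.38 [400.1 193.4  17.5  17.7]
medium_pan 0.65 [232.4 223.1  36.9  15.6]
medium_pan 0.26 [405.5 221.9  23.4  21.1]
medium_pan 0.22 [228.4 238.4  48.   11.6]
small_pan 0.49 [237.6 208.8  29.4  15.8]
rack 0.68 [237.6 227.4  43.8  47. ]
rack 0.27 [232.3 223.2  30.   16.2]
stand 0.97 [338.4 212.4  30.9  37.5]
hook_tip 0.73 [400.9 192.1  16.9  19.9]
hook_tip 0.62 [336.1 216.1  31.   30.9]
large_pan_eye 0.81 [185.2 221.9  35.8  32.3]
large_pan_eye 0.56 [230.5 237.8  44.   12.7]
medium_pan_eye 0.26 [230.9 237.2  45.4  16.3]
small_pan_eye 0.77 [236.9 207.2  24.8  15.1]
hook 0.91 [336.7 214.3  28.   32.5]
```

```bash
python3 - <<'E'
import cv2,numpy as np
a=cv2.imread("pics/scene0.png")[150:270,200:400];b=cv2.imread("pics/top0.png")[140:290,160:420]
cv2.imwrite("pics/s1.png",cv2.resize(a,None,fx=4,fy=4,interpolation=2));cv2.imwrite("pics/t1.png",cv2.resize(b,None,fx=3,fy=3,interpolation=2))
E
```

```text
(no output)
```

View pics/s1.png

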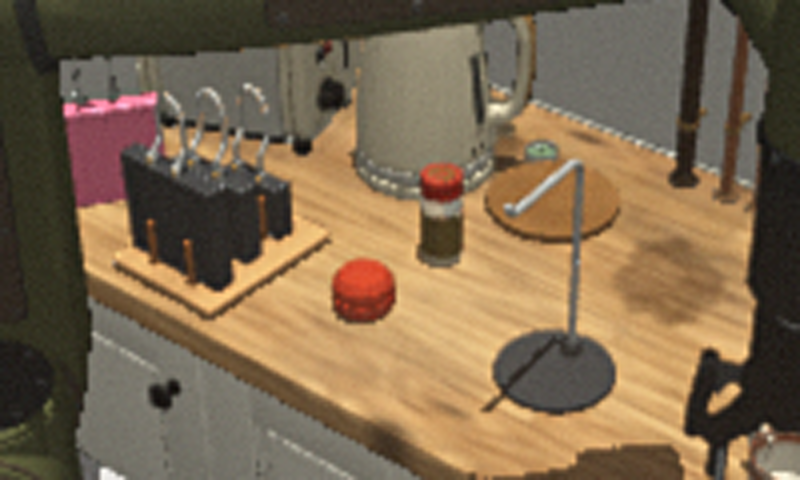

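View pics/t1.png

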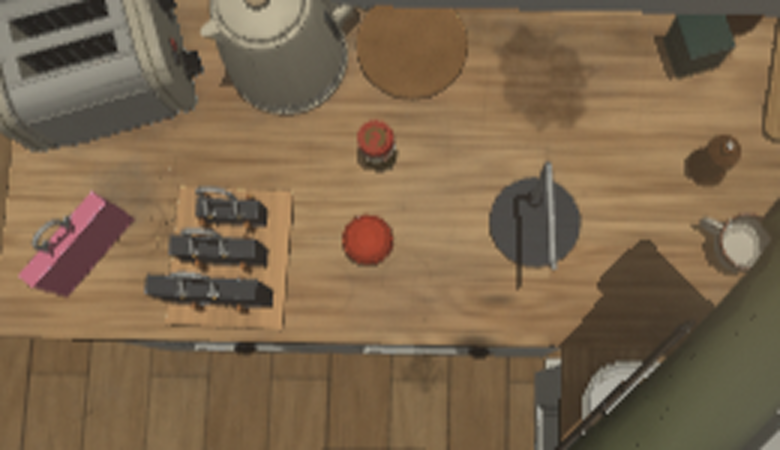

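```bash
cat > h.py <<'E'
import numpy as np,cv2
from scipy.spatial.transform import Rotation as R
from workcell import status,camera,ctrl,silhouettes
def pose(c,s=None):
    if "hand_eye" in c:
        T=np.eye(4);T[:3,:3]=R.from_rotvec(s["eef_rot"]).as_matrix();T[:3,3]=s["tcp_pos"];return T@np.array(c["hand_eye"])
    T=np.eye(4);o=np.array(c["orientation"]);T[:3,:3]=R.from_rotvec(o).as_matrix() if o.size==3 else o;T[:3,3]=c["xyz"];return T
def ray(c,T,uv):
    d=T[:3,:3]@np.linalg.inv(c["camera_matrix"])@[uv[0],uv[1],1];return T[:3,3],d
def atz(c,T,uv,z):
    o,d=ray(c,T,uv);return o+d*(z-o[2])/d[2]
def proj(c,T,p):
    q=T[:3,:3].T@(np.array(p)-T[:3,3]);u=c["camera_matrix"]@q;return u[:2]/u[2]
E
python3 - <<'E'
from h import *
c=camera("top");T=pose(c)
P=lambda n,x,y,z:print(n,np.round(atz(c,T,(160+x/3,140+y/3),z),3))
for n,x,y,z in[("rk",181,187,.015),("rk",292,192,.015),("rk",283,327,.015),("rk",166,322,.015),("foot",535,222,.01),("barback",548,165,.235),("tip",552,268,.245),
 ("Ll",146,283,.135),("Lr",271,290,.135),("Ml",171,243,.107),("Mr",266,250,.107),("Sl",197,210,.079),("Sr",266,212,.079)]:P(n,x,y,z)
E
```

```text
rk [0.535 0.271 0.015]
rk [0.531 0.127 0.015]
rk [0.356 0.13  0.015]
rk [0.36  0.278 0.015]
foot [ 0.499 -0.191  0.01 ]
barback [ 0.527 -0.188  0.235]
tip [ 0.411 -0.192  0.245]
Ll [0.397 0.273 0.135]
Lr [0.392 0.127 0.135]
Ml [0.448 0.255 0.107]
Mr [0.442 0.141 0.107]
Sl [0.494 0.233 0.079]
Sr [0.493 0.148 0.079]
```

servo_tool(commands=[[[0,0,-40],0,1],[[-50,15,-80],0.1,1],[[-90,30,-100],0.22,1],[[-140,50,-100],0.34,1],[[-165,60,-100],0.46,1]])

```text
time: 1.57
tcp_pos: [0.3597, -0.4395, 0.3301]
eef_rot: [0.019, 3.139, -0.003]
wrist_force: [0.6, 0.7, 0.3]
opening: 1.0
grasp_force: 0.0
```

servo_tool(commands=[[[-15,40,0],0,1],[[-30,80,0],0,1],[[-40,120,0],0,1],[[-50,160,0],0,1],[[-50,200,0],0,1]])

```text
time: 1.98
tcp_pos: [0.4104, -0.2385, 0.3271]
eef_rot: [-0.008, -3.141, -0.001]
wrist_force: [1.3, 0.2, -0.2]
opening: 0.994
grasp_force: 0.0
```

servo_tool(commands=[[[0,41,0],0,1],[[0,82,0],0,1],[[0,123,0],0,1],[[0,164,0],0,1],[[0,205,0],0,1]])

```text
time: 2.4
tcp_pos: [0.4102, -0.0338, 0.3283]
eef_rot: [0.008, 3.14, 0.001]
wrist_force: [1.3, 0.0, -0.2]
opening: 1.001
grasp_force: 0.0
```

servo_tool(commands=[[[0,41,0],0,1],[[0,82,0],0,1],[[0,123,0],0,1],[[0,164,0],0,1],[[0,205,0],0,1]])

```text
time: 2.82
tcp_pos: [0.4112, 0.1715, 0.3285]
eef_rot: [0.007, 3.141, 0.002]
wrist_force: [1.8, -0.2, -0.2]
opening: 1.004
grasp_force: 0.0
```

```bash
python3 - <<'E'
from h import *
s=status.sense();c=camera("wrist");T=pose(c,s);print(np.round(s["qpos"],2),s["tcp_pos"],s["eef_rot"],np.round(T,3),c["camera_matrix"])
cv2.imwrite("pics/w1.png",c["img"][:,:,::-1])
np.savez("w1.npz",T=T,K=c["camera_matrix"])
for z,p in[("Leye",(.397,.2,.215)),("Meye",(.45,.2,.199)),("Seye",(.5,.2,.183))]:print(z,proj(c,T,p))
E
```

```text
[ 0.85 -0.34 -0.07 -0.   -1.83 -2.43] [0.41121125 0.17150498 0.32854339] [7.03432691e-03 3.14052895e+00 1.94898273e-03] [[ 0.004  0.959  0.285  0.339]
 [ 1.    -0.005  0.002  0.171]
 [ 0.003  0.285 -0.959  0.471]
 [ 0.     0.     0.     1.   ]] [[282.58296432   0.         322.60067579]
 [  0.         282.58296432 197.31606317]
 [  0.           0.           1.        ]]
Leye [353.20572302 178.65246026]
Meye [350.19722934 225.23628943]
Seye [347.81056667 260.70468758]
```

View pics/w1.png

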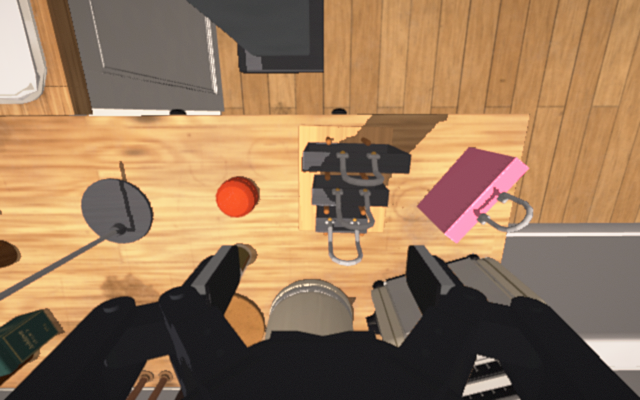

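```bash
python3 - <<'E'
from h import *
a=cv2.imread("pics/w1.png")[120:275,285:425];cv2.imwrite("pics/w1c.png",cv2.resize(a,None,fx=5,fy=5,interpolation=2)[:600] if 0 else cv2.resize(a,(542,600),interpolation=2))
E
```

```text
(no output)
```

View pics/w1c.png

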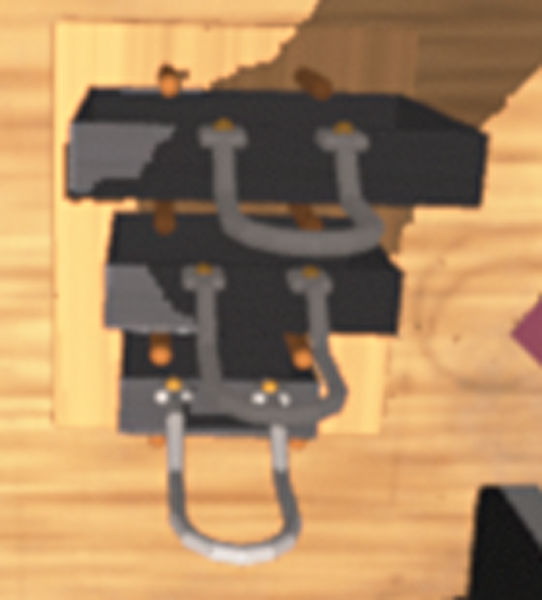

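```bash
python3 - <<'E'
from h import *
d=np.load("w1.npz");c={"camera_matrix":d["K"]};T=d["T"]
f=lambda x,y:(285+x*140/542,120+y*155/600)
for n,x,y,z in[("Le",303,240,.215),("Me",270,403,.199),("Se",237,548,.183),("Lfl",70,125,.135),("Lfr",487,135,.135),("Lbl",70,198,.135),("Lbr",485,205,.135),("Mfl",107,263,.107),("Mfr",403,270,.107),("Mbr",400,332,.107),("Sfl",120,377,.079),("Sbl",118,433,.079),("Sbr",315,436,.079),
 ("Lw1",223,135,.137),("Lw2",345,137,.137),("Mw1",204,275,.109),("Mw2",311,278,.109)]:print(n,np.round(atz(c,T,f(x,y),z),4))
E
```

```text
Le [0.4002 0.2095 0.215 ]
Me [0.4488 0.2047 0.199 ]
Se [0.5011 0.1982 0.183 ]
Lfl [0.3829 0.1487 0.135 ]
Lfr [0.3865 0.2768 0.135 ]
Lbl [0.4056 0.1482 0.135 ]
Lbr [0.4084 0.278  0.135 ]
Mfl [0.4339 0.1585 0.107 ]
Mfr [0.4369 0.2605 0.107 ]
Mbr [0.4594 0.2609 0.107 ]
Sfl [0.4862 0.1618 0.079 ]
Sbl [0.5094 0.1608 0.079 ]
Sbr [0.5111 0.2374 0.079 ]
Lw1 [0.3859 0.1955 0.137 ]
Lw2 [0.3867 0.2328 0.137 ]
Mw1 [0.4378 0.1918 0.109 ]
Mw2 [0.439  0.2286 0.109 ]
```

servo_tool(commands=[[[12,35,25],0.023,1],[[12,39,65],0.023,1],[[12,39,105],0.023,1],[[12,39,140],0.023,1],[[12,39,162],0.023,1]])

```text
time: 3.28
tcp_pos: [0.3986, 0.2079, 0.1616]
eef_rot: [-0.043, -3.138, 0.004]
wrist_force: [-0.5, 0.2, 0.5]
opening: 1.001
grasp_force: 0.0
```

servo_tool(commands=[[[0,0,0],0,0.3],[[0,0,0],0,0.3],[[0,0,0],0,0.2],[[0,0,0],0,0.1],[[0,0,0],0,0]])

```text
time: 3.7
tcp_pos: [0.4013, 0.2096, 0.169]
eef_rot: [0.044, 3.137, 0.006]
wrist_force: [-0.1, 2.7, 6.5]
opening: 0.471
grasp_force: 60.0
```

servo_tool(commands=[[[0,0,0],0,0],[[0,0,0],0,0],[[0,0,-3],0,0],[[0,0,-10],0,0],[[0,0,-20],0,0]])

```text
time: 4.12
tcp_pos: [0.3995, 0.208, 0.1852]
eef_rot: [-0.044, -3.139, 0.003]
wrist_force: [0.7, -0.3, -3.8]
opening: 0.471
grasp_force: 60.9
```

servo_tool(commands=[[[0,0,-12],0,0],[[0,0,-30],0,0],[[0,0,-52],0,0],[[8,-10,-54],0,0],[[25,-40,-54],0,0]])

```text
time: 4.53
tcp_pos: [0.3746, 0.1707, 0.2413]
eef_rot: [0.043, 3.141, 0.001]
wrist_force: [-2.0, -1.8, -3.2]
opening: 0.465
grasp_force: 61.3
```

servo_tool(commands=[[[10,-35,0],0,0],[[15,-75,0],0,0],[[15,-115,0],0,0],[[15,-155,0],0,0],[[15,-190,0],0,0]])

```text
time: 4.95
tcp_pos: [0.3528, -0.0222, 0.2415]
eef_rot: [0.043, 3.139, 0.002]
wrist_force: [1.6, 0.8, -2.7]
opening: 0.468
grasp_force: 61.4
```

servo_tool(commands=[[[0,-30,0],0,0],[[0,-50,0],0,0],[[0,-60,0],0,0],[[0,-60,0],0,0],[[0,-60,0],0,0]])

```text
time: 5.37
tcp_pos: [0.3518, -0.0806, 0.2406]
eef_rot: [0.047, 3.141, 0.001]
wrist_force: [-0.3, -0.7, -3.4]
opening: 0.466
grasp_force: 61.6
```

```bash
python3 - <<'E'
from h import *
s=status.sense();c=camera("wrist");T=pose(c,s);print(s["time"],np.round(s["qpos"],2),s["tcp_pos"],s["eef_rot"],s["wrist_force"])
cv2.imwrite("pics/w2.png",c["img"][:,:,::-1]);np.savez("w2.npz",T=T,K=c["camera_matrix"])
c=camera("top");cv2.imwrite("pics/t2.png",c["img"][:,:,::-1])
E
```

```text
5.3667 [ 0.35 -0.64 -0.43 -0.   -1.77 -1.95] [ 0.3518004  -0.08058092  0.24064552] [4.71774997e-02 3.14091201e+00 6.79261954e-04] [-0.34487882 -0.73366356 -3.40733207]
```

View pics/w2.png

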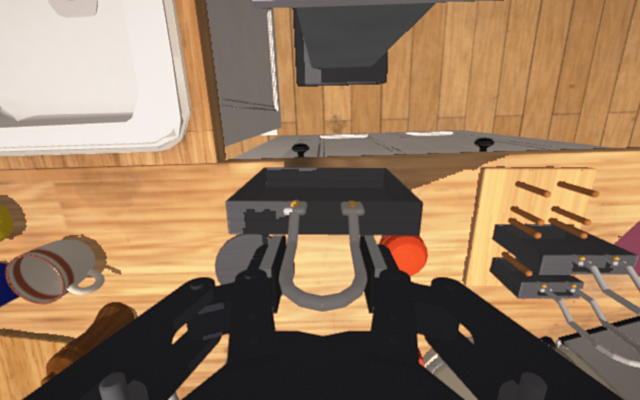

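```bash
python3 - <<'E'
from h import *
d=np.load("w2.npz");c={"camera_matrix":d["K"]};T=d["T"]
for z in(.283,.287,.291):print(np.round(atz(c,T,(323,303),z),4))
c=camera("scene");cv2.imwrite("pics/s2.png",c["img"][:,:,::-1])
a=cv2.imread("pics/t2.png")[185:240,320:360];b=c["img"][180:260,315:360,::-1]
a=cv2.resize(a,(400,550),interpolation=2);b=cv2.resize(b,(309,550),interpolation=2)
cv2.imwrite("pics/hk.png",np.hstack([a,b]))
E
```

```text
[ 0.3553 -0.0809  0.283 ]
[ 0.3523 -0.0808  0.287 ]
[ 0.3493 -0.0808  0.291 ]
```

View pics/hk.png

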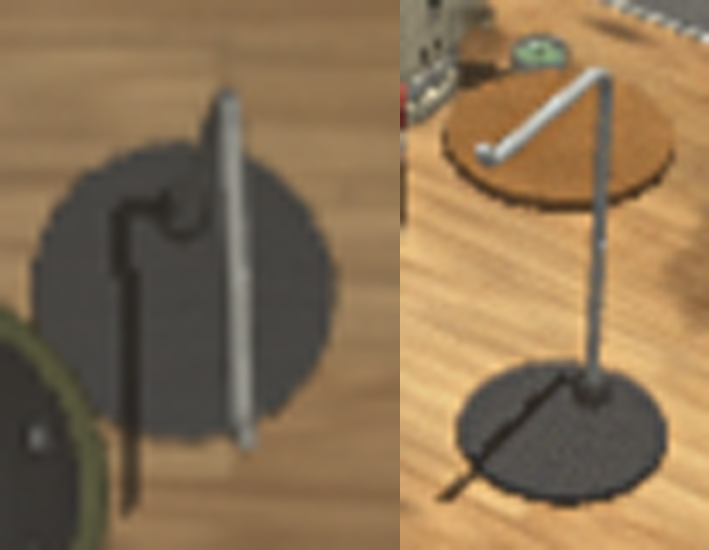

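```bash
python3 - <<'E'
from h import *
c=camera("top");T=pose(c);c2=camera("scene");T2=pose(c2)
for n,u,z in[("foot",(338.4,214.2),.008),("back",(342.8,194.7),.235),("mid",(343.75,212),.235),("tip",(344.5,228.7),.243)]:print(n,np.round(atz(c,T,u,z),4))
print("tipS",np.round(atz(c2,T2,(327.7,202.3),.245),4))
print("barbackS",np.round(atz(c2,T2,(315+200/6.87,180+75/6.87),.237),4))
print("footS",np.round(atz(c2,T2,(315+162/6.87,180+428/6.87),.008),4))
E
```

```text
foot [ 0.4985 -0.191   0.008 ]
back [ 0.5278 -0.1887  0.235 ]
mid [ 0.4694 -0.1921  0.235 ]
tip [ 0.4131 -0.1941  0.243 ]
tipS [ 0.4102 -0.1966  0.245 ]
barbackS [ 0.5137 -0.1942  0.237 ]
footS [ 0.4963 -0.1913  0.008 ]
```

servo_tool(commands=[[[0,-35,0],-0.03,0],[[-2,-72,0],-0.068,0],[[-3,-105,0],-0.068,0],[[-3,-115,6],-0.068,0],[[-3,-115,15],-0.068,0]])

```text
time: 6.03
tcp_pos: [0.3517, -0.197, 0.2251]
eef_rot: [0.058, -3.141, 0.001]
wrist_force: [0.2, 0.3, -3.2]
opening: 0.47
grasp_force: 62.5
```

```bash
python3 - <<'E'
from h import *
s=status.sense();print(s["tcp_pos"],s["eef_rot"])
c=camera("wrist");T=pose(c,status.sense());cv2.imwrite("pics/w3.png",c["img"][:,:,::-1])
for p in[(.411,-.195,.245),(.52,-.19,.235),(s["tcp_pos"][0],s["tcp_pos"][1],s["tcp_pos"][2]+.047)]:print(proj(c,T,p))
E
```

```text
[ 0.35171407 -0.19702819  0.22512544] [ 5.80036287e-02 -3.14079044e+00  1.32738661e-03]
[319.76965049 368.42150763]
[321.5222476  482.08761245]
[319.50691761 308.06545221]
```

View pics/w3.png

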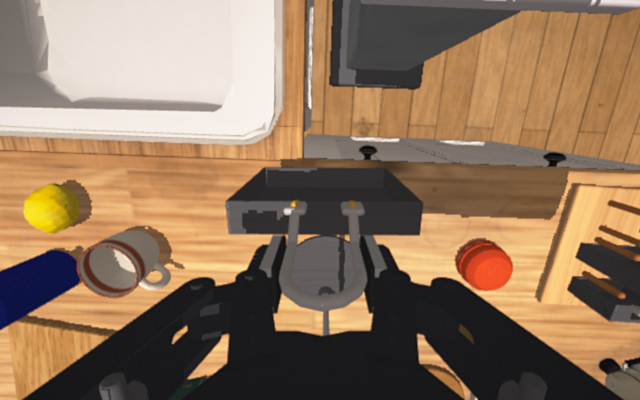

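servo_tool(commands=[[[-15,0,0],0,0],[[-32,0,0],0,0],[[-50,0,0],0,0],[[-68,0,0],0,0],[[-85,0,0],0,0]])

```text
time: 6.5
tcp_pos: [0.4378, -0.1903, 0.2247]
eef_rot: [0.066, -3.141, -0.001]
wrist_force: [-0.1, 0.4, -2.9]
opening: 0.468
grasp_force: 62.6
```

servo_tool(commands=[[[-18,0,0],0,0],[[-35,0,0],0,0],[[-48,0,0],0,0],[[-53,0,0],0,0],[[-53,0,0],0,0]])

```text
time: 6.92
tcp_pos: [0.4903, -0.1883, 0.2241]
eef_rot: [0.066, -3.139, -0.001]
wrist_force: [-0.7, -1.0, -3.7]
opening: 0.466
grasp_force: 62.6
```

servo_tool(commands=[[[0,0,6],0,0],[[0,0,13],0,0],[[0,0,19],0,0],[[0,0,24],0,0],[[0,0,27],0,0]])

```text
time: 7.33
tcp_pos: [0.4889, -0.1897, 0.1968]
eef_rot: [0.062, -3.14, -0.001]
wrist_force: [0.1, -0.4, -3.5]
opening: 0.465
grasp_force: 62.6
```

servo_tool(commands=[[[0,0,1],0,0],[[0,0,2],0,0],[[0,0,3],0,0],[[0,0,3],0,0],[[0,0,3],0,0]])

```text
time: 7.75
tcp_pos: [0.4897, -0.19, 0.1957]
eef_rot: [-0.062, 3.14, -0.001]
wrist_force: [-2.0, 0.9, 0.2]
opening: 0.467
grasp_force: 62.8
```

```bash
python3 - <<'E'
from h import *
s=status.sense();print(s["tcp_pos"],s["wrist_force"])
ims=[]
c=camera("scene");a=c["img"][170:270,290:370,::-1]
c=camera("top");b=c["img"][170:245,300:370,::-1]
cv2.imwrite("pics/h1.png",np.hstack([cv2.resize(a,(400,500),interpolation=2),cv2.resize(b,(400,429),interpolation=2).copy() if 0 else cv2.copyMakeBorder(cv2.resize(b,(400,429),interpolation=2),0,71,0,0,0)]))
E
```

```text
[ 0.48967741 -0.18995194  0.19566433] [-2.01445086  0.89652965  0.16679109]
```

View pics/h1.png

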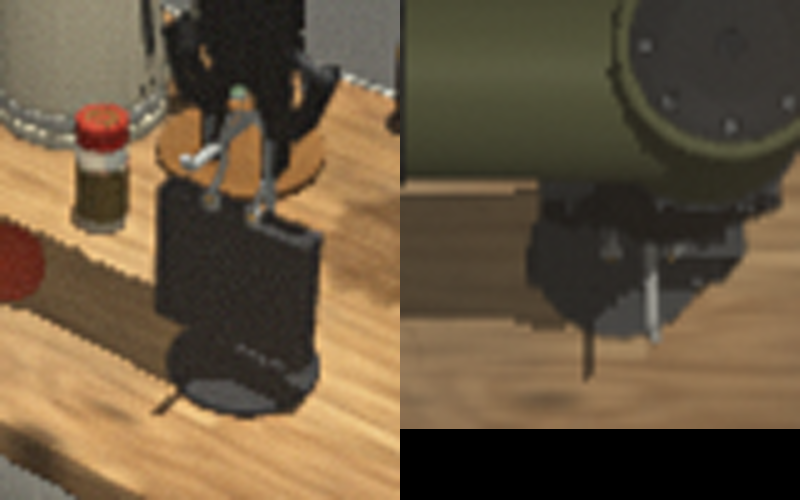

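servo_tool(commands=[[[0,0,0],0,0.5],[[0,0,0],0,0.55],[[0,0,0],0,0.6],[[0,0,0],0,0.75],[[0,0,0],0,0.9]])

```text
time: 8.27
tcp_pos: [0.4897, -0.1898, 0.1951]
eef_rot: [-0.063, 3.141, -0.0]
wrist_force: [0.6, 0.3, 0.2]
opening: 0.866
grasp_force: 0.0
```

servo_tool(commands=[[[0,0,0],0,0.9],[[10,0,-2],0,0.9],[[30,0,-5],0,0.9],[[60,0,-5],0,0.9],[[95,0,-5],0,0.9]])

```text
time: 8.68
tcp_pos: [0.3941, -0.1935, 0.1994]
eef_rot: [0.063, -3.14, 0.0]
wrist_force: [-0.3, 0.0, 1.5]
opening: 0.899
grasp_force: 0.0
```

servo_tool(commands=[[[30,0,0],0,0.9],[[45,0,0],0,0.9],[[45,20,-40],0.03,0.9],[[45,60,-60],0.06,0.9],[[45,100,-60],0.068,0.9]])

```text
time: 9.1
tcp_pos: [0.3459, -0.0994, 0.264]
eef_rot: [0.055, 3.135, -0.001]
wrist_force: [1.9, 0.7, -0.1]
opening: 0.903
grasp_force: 0.0
```

```bash
python3 - <<'E'
from h import *
s=status.sense();print(s["tcp_pos"],s["eef_rot"],s["time"])
c=camera("scene");a=c["img"][170:270,290:370,::-1]
c=camera("top");b=c["img"][170:245,300:370,::-1]
cv2.imwrite("pics/h2.png",np.hstack([cv2.resize(a,(400,500),interpolation=2),cv2.copyMakeBorder(cv2.resize(b,(400,429),interpolation=2),0,71,0,0,0)]))
E
```

```text
[ 0.34589062 -0.09943248  0.26399092] [ 5.49220596e-02  3.13484718e+00 -6.61857608e-04] 9.1
```

View pics/h2.png

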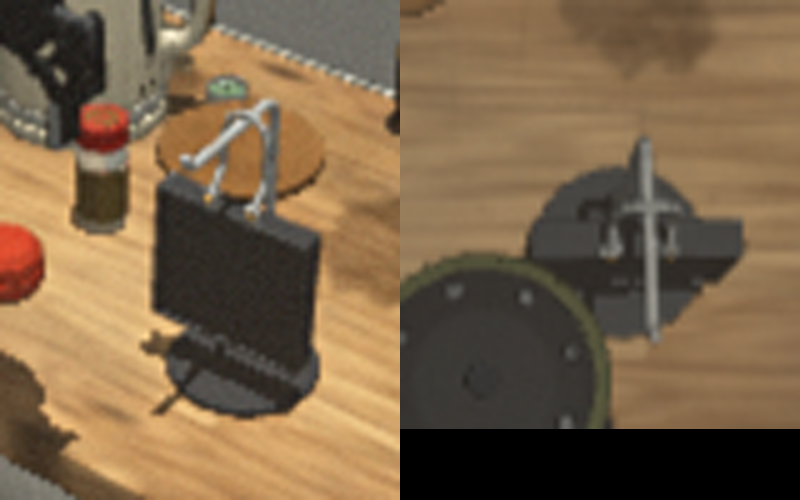

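servo_tool(commands=[[[-10,38,0],0,0.9],[[-22,78,0],0,0.9],[[-34,118,0],0,0.9],[[-46,158,0],0,0.9],[[-58,198,0],0,0.9]])

```text
time: 9.62
tcp_pos: [0.4094, 0.0993, 0.26]
eef_rot: [0.043, 3.14, 0.001]
wrist_force: [1.1, -0.5, -0.5]
opening: 0.902
grasp_force: 0.0
```

servo_tool(commands=[[[-12,40,0],0,0.9],[[-22,80,0],0,0.9],[[-29,104,0],0,0.9],[[-29,110,10],0,0.9],[[-29,110,25],0,0.9]])

```text
time: 10.03
tcp_pos: [0.4419, 0.208, 0.2345]
eef_rot: [0.041, 3.141, -0.0]
wrist_force: [0.3, -1.0, -0.6]
opening: 0.903
grasp_force: 0.0
```

```bash
python3 - <<'E'
from h import *
s=status.sense();c=camera("wrist");T=pose(c,s);print(s["tcp_pos"],s["eef_rot"],s["time"])
cv2.imwrite("pics/w4.png",c["img"][:,:,::-1]);np.savez("w4.npz",T=T,K=c["camera_matrix"])
for p in[(.449,.206,.199),(.501,.199,.183),(.449,.188,.16),(.449,.224,.16),(.438,.192,.108),(.439,.228,.108)]:print(proj(c,T,p))
for t in("medium_pan_eye","medium_pan"):
    for r in silhouettes("wrist",t)[:2]:print(t,round(r["confidence"],2),np.round(r["rect"],1))
E
```

```text
[0.44188648 0.20804172 0.23447801] [ 4.14469524e-02  3.14104088e+00 -5.57226282e-05] 10.0333
[320.25630615 234.59518772]
[313.41619619 287.03019564]
[298.55729238 215.57292584]
[342.58670629 214.46712788]
[306.29438999 186.66380892]
[342.92487661 186.70864053]
medium_pan_eye 0.57 [324.5 204.9 105.2  76.2]
medium_pan 0.73 [324.1 207.9 106.2  78. ]
```

```bash
python3 - <<'E'
from h import *
d=np.load("w4.npz");c={"camera_matrix":d["K"]};T=d["T"]
im=cv2.imread("pics/w4.png")
for col in(312,318,324,330):print(col,[tuple(int(v) for v in im[r,col]) for r in range(228,254)])
for r in(236,240,244):print(r,np.round(atz(c,T,(322,r),.199),4))
E
```

```text
312 [(100, 101, 105), (100, 100, 104), (98, 98, 103), (98, 98, 103), (97, 97, 103), (95, 97, 102), (97, 100, 107), (103, 107, 113), (108, 111, 118), (110, 112, 121), (111, 113, 120), (106, 108, 114), (104, 106, 113), (103, 123, 149), (108, 157, 214), (112, 177, 237), (116, 182, 237), (120, 184, 238), (123, 189, 240), (122, 189, 241), (121, 188, 241), (124, 190, 242), (123, 190, 242), (126, 194, 244), (129, 197, 245), (126, 195, 244)]
318 [(100, 100, 105), (100, 100, 105), (98, 99, 103), (98, 99, 104), (100, 101, 106), (94, 95, 101), (87, 90, 95), (97, 101, 107), (104, 108, 114), (108, 112, 118), (109, 112, 118), (108, 112, 119), (107, 109, 115), (104, 107, 115), (102, 124, 155), (108, 163, 224), (115, 182, 239), (122, 189, 242), (123, 193, 243), (123, 193, 244), (123, 194, 244), (124, 192, 243), (126, 194, 243), (126, 195, 244), (125, 194, 244), (122, 191, 242)]
324 [(99, 99, 103), (98, 98, 103), (96, 96, 101), (98, 98, 103), (101, 101, 107), (89, 90, 96), (72, 73, 79), (92, 95, 101), (103, 106, 113), (105, 109, 116), (111, 114, 122), (116, 119, 126), (111, 113, 119), (106, 107, 113), (104, 112, 127), (108, 143, 188), (117, 180, 240), (124, 192, 244), (126, 194, 243), (127, 195, 243), (127, 195, 243), (127, 194, 243), (126, 194, 243), (126, 195, 244), (125, 193, 243), (121, 190, 242)]
330 [(150, 155, 163), (152, 158, 167), (134, 139, 147), (109, 111, 118), (101, 103, 109), (98, 100, 106), (94, 97, 103), (98, 103, 109), (106, 109, 116), (107, 111, 118), (110, 113, 120), (108, 112, 118), (106, 109, 115), (103, 107, 114), (107, 123, 145), (119, 153, 194), (123, 161, 207), (123, 161, 209), (123, 164, 212), (122, 163, 210), (121, 160, 209), (120, 162, 212), (122, 171, 224), (124, 173, 226), (122, 171, 226), (114, 164, 221)]
236 [0.4501 0.2072 0.199 ]
240 [0.4531 0.2071 0.199 ]
244 [0.4561 0.207  0.199 ]
```

servo_tool(commands=[[[-4,0,15],0,0.9],[[-4,0,40],0,0.9],[[-4,0,65],0,0.9],[[-4,0,80],0,0.9],[[-4,0,83],0,0.9]])

```text
time: 10.6
tcp_pos: [0.4445, 0.2049, 0.1496]
eef_rot: [-0.046, -3.139, 0.003]
wrist_force: [-0.4, 0.5, -1.2]
opening: 0.899
grasp_force: 0.0
```

servo_tool(commands=[[[0,0,0],0,0.5],[[0,0,0],0,0.3],[[0,0,0],0,0.1],[[0,0,0],0,0],[[0,0,0],0,0]])

```text
time: 11.02
tcp_pos: [0.4464, 0.2069, 0.1542]
eef_rot: [0.044, 3.138, 0.004]
wrist_force: [-0.4, 1.5, 5.5]
opening: 0.468
grasp_force: 60.3
```

servo_tool(commands=[[[0,0,0],0,0],[[0,0,-5],0,0],[[0,0,-15],0,0],[[0,0,-35],0,0],[[0,0,-60],0,0]])

```text
time: 11.43
tcp_pos: [0.4445, 0.2057, 0.2109]
eef_rot: [-0.044, -3.138, 0.004]
wrist_force: [0.4, 0.2, -1.4]
opening: 0.467
grasp_force: 60.8
```

servo_tool(commands=[[[0,0,-22],0,0],[[5,-12,-25],0,0],[[15,-40,-25],0,0],[[28,-78,-25],0,0],[[41,-117,-25],0,0]])

```text
time: 11.85
tcp_pos: [0.4001, 0.0896, 0.2366]
eef_rot: [-0.042, -3.14, 0.001]
wrist_force: [0.6, -0.6, -1.9]
opening: 0.468
grasp_force: 61.0
```

servo_tool(commands=[[[13,-39,0],0,0],[[26,-78,0],0,0],[[37,-117,0],0,0],[[41,-156,0],0,0],[[42,-193,0],0,0]])

```text
time: 12.27
tcp_pos: [0.3523, -0.1028, 0.2379]
eef_rot: [0.042, 3.139, 0.002]
wrist_force: [1.9, 0.2, -2.5]
opening: 0.467
grasp_force: 61.1
```

servo_tool(commands=[[[0,-35,0],-0.03,0],[[0,-65,0],-0.068,0],[[0,-86,4],-0.068,0],[[0,-95,10],-0.068,0],[[0,-95,12],-0.068,0]])

```text
time: 12.68
tcp_pos: [0.35, -0.1978, 0.2239]
eef_rot: [0.057, -3.138, -0.001]
wrist_force: [0.1, 0.1, -3.1]
opening: 0.468
grasp_force: 61.3
```

servo_tool(commands=[[[-12,1,0],0,0],[[-28,1,0],0,0],[[-45,1,0],0,0],[[-62,1,0],0,0],[[-78,1,0],0,0]])

```text
time: 13.1
tcp_pos: [0.4297, -0.1913, 0.225]
eef_rot: [0.064, -3.141, -0.001]
wrist_force: [-0.2, 0.6, -1.8]
opening: 0.468
grasp_force: 61.3
```

servo_tool(commands=[[[-14,0,0],0,0],[[-22,0,0],0,0],[[-23,0,5],0,0],[[-23,0,13],0,0],[[-23,0,22],0,0]])

```text
time: 13.52
tcp_pos: [0.4515, -0.191, 0.2022]
eef_rot: [-0.063, 3.141, 0.0]
wrist_force: [0.1, 0.2, -2.4]
opening: 0.468
grasp_force: 61.3
```

servo_tool(commands=[[[0,0,2],0,0],[[0,0,3],0,0],[[0,0,4],0,0],[[0,0,4],0,0],[[0,0,4],0,0]])

```text
time: 13.93
tcp_pos: [0.4519, -0.1913, 0.1992]
eef_rot: [-0.062, 3.14, -0.0]
wrist_force: [-0.2, 0.1, -1.4]
opening: 0.464
grasp_force: 61.3
```

servo_tool(commands=[[[-3,0,0],0,0],[[-7,0,0],0,0],[[-11,0,0],0,0],[[-15,0,0],0,0],[[-18,0,0],0,0]])

```text
time: 14.35
tcp_pos: [0.4704, -0.1905, 0.1986]
eef_rot: [0.063, -3.141, -0.0]
wrist_force: [0.0, -0.0, -2.2]
opening: 0.463
grasp_force: 61.3
```

servo_tool(commands=[[[-2,0,0],0,0],[[-4,0,0],0,0],[[-5,0,0],0,0],[[-5,0,0],0,0],[[-5,0,0],0,0]])

```text
time: 14.77
tcp_pos: [0.4748, -0.1903, 0.1987]
eef_rot: [0.063, -3.141, -0.0]
wrist_force: [-0.7, -0.4, -2.7]
opening: 0.464
grasp_force: 61.3
```

```bash
python3 - <<'E'
from h import *
s=status.sense();print(s["tcp_pos"],s["wrist_force"],s["moment"])
E
```

```text
[ 0.47481859 -0.19030782  0.19868579] [-0.74586702 -0.43912405 -2.73356525] [0.00732157 0.04050404 0.03678373]
```

servo_tool(commands=[[[-1,0,0],0,0],[[-2,0,0],0,0],[[-3,0,0],0,0],[[-3,0,0],0,0],[[-3,0,0],0,0]])

```text
time: 15.18
tcp_pos: [0.4778, -0.1902, 0.1987]
eef_rot: [0.063, -3.141, -0.0]
wrist_force: [-1.1, -1.6, -3.1]
opening: 0.467
grasp_force: 61.3
```

```bash
python3 - <<'E'
from h import *
s=status.sense();print(s["tcp_pos"],s["wrist_force"])
c=camera("scene");cv2.imwrite("pics/s5.png",c["img"][:,:,::-1])
c=camera("top");T=pose(c);cv2.imwrite("pics/t5.png",c["img"][:,:,::-1])
im=cv2.imread("pics/t5.png").astype(int).sum(2)//3;im0=cv2.imread("pics/t2.png").astype(int).sum(2)//3
print(proj(c,T,(.49,-.19,.242)));
for r in range(198,232):print(r,im[r,334:356])
E
```

```text
[ 0.47779915 -0.19017793  0.19865588] [-1.10610085 -1.59155996 -3.07781819]
[343.33008628 205.48058852]
198 [62 62 63 63 64 62 62 44 39 40 39 46 59 72 79 80 71 63 60 57 55 55]
199 [61 61 59 60 60 60 61 49 42 40 40 39 42 57 62 76 79 76 79 70 66 63]
200 [58 59 59 58 60 59 59 58 48 43 39 38 39 41 42 59 64 54 76 77 80 80]
201 [56 56 57 57 57 57 56 57 56 48 41 40 38 41 40 43 42 48 56 62 69 71]
202 [54 55 54 53 54 54 55 54 55 55 46 41 40 40 41 41 41 41 40 41 44 47]
203 [51 51 53 52 51 50 52 52 51 51 52 43 42 39 40 40 41 40 40 41 41 42]
204 [48 48 49 48 48 48 49 47 48 47 49 48 48 43 40 40 39 40 41 39 40 42]
205 [41 41 41 43 44 42 42 42 43 44 45 44 45 43 40 40 41 41 41 40 40 41]
206 [35 33 35 34 35 34 35 36 40 39 40 39 41 39 39 41 39 41 41 41 41 42]
207 [30 33 33 34 31 33 32 33 33 38 39 40 40 40 40 39 40 42 40 41 42 41]
208 [31 33 33 31 32 34 33 33 32 34 37 39 39 38 39 41 40 42 40 41 42 41]
209 [32 33 33 31 33 33 34 33 32 31 33 47 41 39 42 42 44 44 44 43 44 44]
210 [32 32 32 33 31 33 31 32 33 33 37 57 43 40 44 47 45 46 47 46 48 47]
211 [33 32 31 32 33 34 33 33 33 32 33 34 33 32 34 33 34 34 3
[... 1073 characters left out ...]
0  69  95 113 115
 114 112 110 107]
225 [ 43  43  41  43  68  69  69  70  70 113 144  85  69  68  81 112 115 114
 112 111 112 112]
226 [ 42  41  51  51  69  70  69  70  69 108 132  87  85  81 114 115 116 116
 114 113 112 112]
227 [ 43  50  69  70  69  70  70  70  68  91 117 101 115 117 119 120 120 117
 116 113 111 112]
228 [ 72  75  78  77  74  72  78  85  82  76 128 117 112 111 111 111 112 112
 113 114 115 116]
229 [115 104 104 103  97  92 104 119 121 100 120 117 110 110 111 112 113 114
 114 116 116 118]
230 [123 128 127 128 127 126 126 128 128 115 102 110 113 112 115 115 113 115
 115 115 115 117]
231 [124 127 124 128 127 127 127 128 127 114 110 110 111 112 113 113 115 116
 116 116 116 116]
```

servo_tool(commands=[[[0,0,1],0,0],[[0,0,2],0,0],[[0,0,3],0,0],[[0,0,3],0,0],[[0,0,3],0,0]])

```text
time: 15.7
tcp_pos: [0.478, -0.1905, 0.197]
eef_rot: [-0.063, 3.14, -0.001]
wrist_force: [-2.9, 0.8, 5.1]
opening: 0.463
grasp_force: 62.0
```

servo_tool(commands=[[[0,0,-1],0,0],[[0,0,-1],0,0.5],[[0,0,-1],0,0.55],[[0,0,-1],0,0.6],[[0,0,-1],0,0.75]])

```text
time: 16.12
tcp_pos: [0.478, -0.1901, 0.1963]
eef_rot: [0.063, -3.141, -0.0]
wrist_force: [0.4, -0.2, -1.0]
opening: 0.727
grasp_force: 0.0
```

servo_tool(commands=[[[0,0,0],0,0.9],[[0,0,0],0,0.9],[[10,0,0],0,0.9],[[35,0,-3],0,0.9],[[70,0,-3],0,0.9]])

```text
time: 16.53
tcp_pos: [0.4079, -0.1929, 0.1991]
eef_rot: [0.063, -3.139, 0.0]
wrist_force: [-1.2, -0.4, 0.4]
opening: 0.901
grasp_force: 0.0
```

servo_tool(commands=[[[35,0,0],0,0.9],[[60,0,0],0,0.9],[[60,20,-40],0.03,0.9],[[60,60,-60],0.06,0.9],[[60,100,-60],0.068,0.9]])

```text
time: 16.95
tcp_pos: [0.344, -0.0995, 0.2636]
eef_rot: [0.055, 3.135, -0.001]
wrist_force: [1.3, 1.5, 1.0]
opening: 0.905
grasp_force: 0.0
```

```bash
python3 - <<'E'
from h import *
s=status.sense();print(s["tcp_pos"],s["eef_rot"],s["time"])
c=camera("scene");T=pose(c);a=c["img"][185:255,315:365,::-1]
c2=camera("top");T2=pose(c2);b=c2["img"][190:235,320:360,::-1]
cv2.imwrite("pics/s6.png",c["img"][:,:,::-1]);cv2.imwrite("pics/t6.png",c2["img"][:,:,::-1])
cv2.imwrite("pics/h3.png",np.hstack([cv2.resize(a,(393,550),interpolation=2),cv2.copyMakeBorder(cv2.resize(b,(400,450),interpolation=2),0,100,0,0,0)]))
for x in(.47,.48,.49):print(proj(c,T,(x,-.19,.242)),proj(c2,T2,(x,-.19,.242)))
E
```

```text
[ 0.34398095 -0.099493    0.26358518] [ 5.50404257e-02  3.13502232e+00 -6.87857871e-04] 16.95
[336.18567448 194.70130524] [343.30368063 211.46633672]
[337.81548219 193.4604715 ] [343.31690512 208.4685515 ]
[339.43043255 192.2309492 ] [343.33008628 205.48058852]
```

View pics/h3.png

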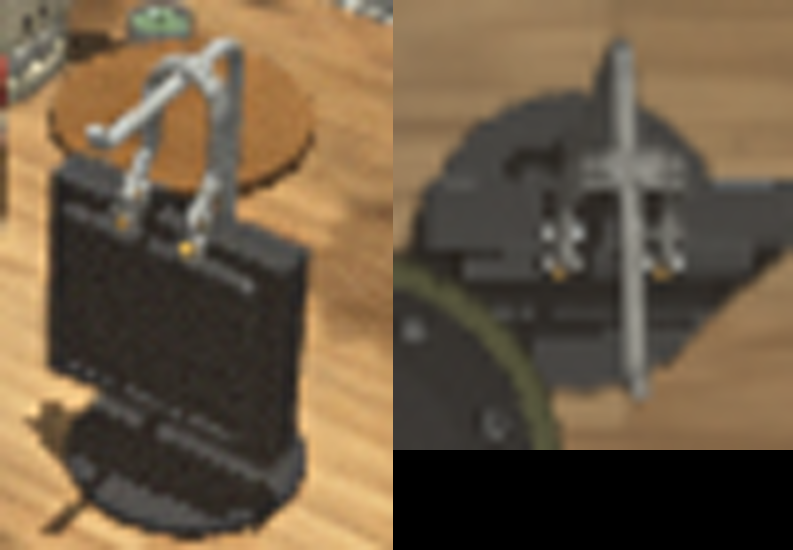

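servo_tool(commands=[[[-10,38,0],0,0.9],[[-28,76,0],0,0.9],[[-46,114,0],0,0.9],[[-64,150,0],0,0.9],[[-82,186,0],0,0.9]])

```text
time: 17.47
tcp_pos: [0.4319, 0.087, 0.2597]
eef_rot: [0.043, 3.14, 0.001]
wrist_force: [0.7, -1.2, 0.1]
opening: 0.903
grasp_force: 0.0
```

servo_tool(commands=[[[-18,36,0],0,0.9],[[-36,72,5],0,0.9],[[-52,105,15],0,0.9],[[-59,119,30],0,0.9],[[-59,119,44],0,0.9]])

```text
time: 17.88
tcp_pos: [0.4943, 0.2047, 0.2128]
eef_rot: [-0.041, -3.139, 0.002]
wrist_force: [-1.4, -0.3, -0.3]
opening: 0.9
grasp_force: 0.0
```

```bash
python3 - <<'E'
from h import *
s=status.sense();c=camera("wrist");T=pose(c,s);print(s["tcp_pos"],s["eef_rot"],s["time"])
cv2.imwrite("pics/w5.png",c["img"][:,:,::-1]);np.savez("w5.npz",T=T,K=c["camera_matrix"])
e=proj(c,T,(.5025,.199,.183));print(e,proj(c,T,(.51,.199,.183)))
im=c["img"].astype(int).sum(2)//3
u,v=np.round(e).astype(int)
for col in(u-8,u-3,u+2,u+7):print(col,v-20,im[v-20:v+20,col])
for r in(v-8,v-14):print("row",r,u-40,im[r,u-40:u+40])
for r in silhouettes("wrist","small_pan")[:2]:print(round(r["confidence"],2),np.round(r["rect"],1))
E
```

```text
[0.49434434 0.20472419 0.21284821] [-4.10219552e-02 -3.13874146e+00  2.39699772e-03] 17.8833
[314.79380523 239.75917148] [315.16759189 249.95797641]
307 220 [180 182 184 187 192 192 191 189 186 179 169 157 152 151 145 116 105 108
 114 113 113 109 108 129 170 181 179 176 173 170 169 172 180 184 186 184
 185 184 183 180]
312 220 [184 185 184 187 190 190 189 185 181 175 165 156 150 150 154 142 110 103
 109 112 114 112 108 110 139 178 182 178 174 168 165 168 174 180 183 184
 182 182 181 177]
317 220 [186 185 186 187 187 187 185 183 178 173 164 154 148 147 153 145 111 104
 109 113 114 112 108 109 140 179 182 177 173 165 160 164 172 179 184 185
 185 185 181 177]
322 220 [186 186 186 187 188 188 184 182 178 173 163 155 148 146 146 122 104 108
 111 113 112 111 108 127 168 183 181 177 174 166 163 169 175 183 187 188
 187 186 183 176]
row 232 275 [169 166 165 164 165 168 168 167 166 165 165 165 156 123 102 100 103 105
 104 103  99  96 104 118 133 145 149 154 155 155 155 153 152 149 149 148
 150 150 151 150 149 150 148 148 147 147 147 148 148 147 147 149 147 145
 144 138 125 111 104  99 101 102 105 103 101 102 103 120 144 153 154 152
 154 154 154 154 154 154 152 152]
row 226 275 [192 193 193 191 193 194 194 194 194 193 194 193 170 120  98  98  98  95
  93  95 132 183 194 192 191 191 192 192 193 191 192 191 191 192 190 190
 188 189 188 187 185 186 185 184 185 186 185 184 185 185 184 184 184 182
 182 181 180 181 180 179 160 114  93  95  97  98  99 100 125 167 174 173
 172 172 172 171 172 172 171 170]
0.66 [316.2 207.9  77.   80.1]
0.26 [323.6 129.5 136.2 160.3]
```

servo_tool(commands=[[[-3,-5,12],0,0.9],[[-3,-5,35],0,0.9],[[-3,-5,58],0,0.9],[[-3,-5,73],0,0.9],[[-3,-5,77],0,0.9]])

```text
time: 18.4
tcp_pos: [0.4957, 0.1957, 0.1362]
eef_rot: [-0.046, -3.139, 0.002]
wrist_force: [0.2, 0.0, -0.6]
opening: 0.896
grasp_force: 0.0
```

servo_tool(commands=[[[0,0,0],0,0.5],[[0,0,0],0,0.3],[[0,0,0],0,0.1],[[0,0,0],0,0],[[0,0,0],0,0]])

```text
time: 18.82
tcp_pos: [0.4975, 0.1976, 0.1409]
eef_rot: [0.044, 3.138, 0.003]
wrist_force: [-0.3, 0.0, 6.0]
opening: 0.465
grasp_force: 60.3
```

servo_tool(commands=[[[0,0,0],0,0],[[0,0,-5],0,0],[[0,0,-15],0,0],[[0,0,-35],0,0],[[0,0,-65],0,0]])

```text
time: 19.23
tcp_pos: [0.4952, 0.1966, 0.2017]
eef_rot: [-0.044, -3.136, 0.004]
wrist_force: [0.2, -0.6, -1.8]
opening: 0.466
grasp_force: 60.9
```

servo_tool(commands=[[[0,0,-25],0,0],[[5,-12,-35],0,0],[[18,-35,-35],0,0],[[36,-70,-35],0,0],[[54,-106,-35],0,0]])

```text
time: 19.65
tcp_pos: [0.4382, 0.0917, 0.2377]
eef_rot: [-0.042, -3.139, 0.001]
wrist_force: [1.7, -1.5, -1.0]
opening: 0.469
grasp_force: 60.9
```

servo_tool(commands=[[[18,-36,0],0,0],[[36,-72,0],0,0],[[54,-109,0],0,0],[[70,-147,0],0,0],[[81,-185,0],0,0]])

```text
time: 20.07
tcp_pos: [0.3512, -0.0913, 0.2387]
eef_rot: [0.042, 3.14, 0.002]
wrist_force: [2.2, -1.0, -0.8]
opening: 0.467
grasp_force: 60.9
```

servo_tool(commands=[[[0,-37,0],-0.03,0],[[0,-70,0],-0.068,0],[[0,-96,4],-0.068,0],[[0,-108,10],-0.068,0],[[0,-108,12],-0.068,0]])

```text
time: 20.48
tcp_pos: [0.3488, -0.1998, 0.2251]
eef_rot: [0.056, -3.138, -0.001]
wrist_force: [0.0, -0.0, -1.2]
opening: 0.462
grasp_force: 61.1
```

servo_tool(commands=[[[-12,3,0],0,0],[[-28,3,0],0,0],[[-45,3,0],0,0],[[-62,3,0],0,0],[[-78,3,0],0,0]])

```text
time: 20.9
tcp_pos: [0.4285, -0.191, 0.2263]
eef_rot: [0.064, -3.14, -0.001]
wrist_force: [1.1, 0.8, -1.2]
opening: 0.464
grasp_force: 61.1
```

servo_tool(commands=[[[-12,0,0],0,0],[[-17,0,0],0,0],[[-17,0,5],0,0],[[-17,0,13],0,0],[[-17,0,22],0,0]])

```text
time: 21.32
tcp_pos: [0.4446, -0.1909, 0.204]
eef_rot: [-0.063, 3.141, 0.001]
wrist_force: [-0.6, -0.3, -1.7]
opening: 0.462
grasp_force: 61.1
```

servo_tool(commands=[[[0,0,1],0,0],[[0,0,2],0,0],[[0,0,3],0,0],[[0,0,3],0,0],[[0,0,3],0,0]])

```text
time: 21.73
tcp_pos: [0.4451, -0.1912, 0.2019]
eef_rot: [-0.062, 3.14, -0.0]
wrist_force: [-0.2, 0.6, -1.2]
opening: 0.462
grasp_force: 61.1
```

servo_tool(commands=[[[0,0,1],0,0],[[0,0,1],0,0],[[0,0,1],0,0],[[0,0,1],0,0],[[0,0,1],0,0]])

```text
time: 22.15
tcp_pos: [0.4451, -0.1911, 0.2006]
eef_rot: [0.062, -3.141, -0.0]
wrist_force: [-0.4, 0.2, -1.7]
opening: 0.463
grasp_force: 61.1
```

servo_tool(commands=[[[-3,0,0],0,0],[[-7,0,0],0,0],[[-11,0,0],0,0],[[-15,0,0],0,0],[[-18,0,0],0,0]])

```text
time: 22.57
tcp_pos: [0.4636, -0.1903, 0.2003]
eef_rot: [0.063, -3.141, -0.0]
wrist_force: [0.2, 0.2, -2.2]
opening: 0.465
grasp_force: 61.1
```

servo_tool(commands=[[[-2,0,0],0,0],[[-4,0,0],0,0],[[-6,0,0],0,0],[[-6,0,0],0,0],[[-6,0,0],0,0]])

```text
time: 22.98
tcp_pos: [0.4691, -0.1902, 0.2005]
eef_rot: [0.063, -3.141, -0.0]
wrist_force: [-0.7, -0.2, -1.9]
opening: 0.466
grasp_force: 61.1
```

servo_tool(commands=[[[-1,0,0],0,0],[[-2,0,0],0,0],[[-2,0,0],0,0],[[-2,0,0],0,0],[[-2,0,0],0,0]])

```text
time: 23.4
tcp_pos: [0.471, -0.1901, 0.2005]
eef_rot: [0.063, -3.141, -0.0]
wrist_force: [-0.5, -0.1, -1.8]
opening: 0.463
grasp_force: 61.2
```

Lower until the bar takes the load, then release.

servo_tool(commands=[[[0,0,0.5],0,0],[[0,0,1],0,0],[[0,0,1.5],0,0],[[0,0,1.5],0,0],[[0,0,1.5],0,0]])

```text
time: 23.82
tcp_pos: [0.4712, -0.1903, 0.1997]
eef_rot: [-0.063, 3.14, -0.001]
wrist_force: [-1.3, 0.2, 2.4]
opening: 0.466
grasp_force: 61.4
```

servo_tool(commands=[[[0,0,-0.5],0,0],[[0,0,-0.5],0,0.5],[[0,0,-0.5],0,0.55],[[0,0,-0.5],0,0.6],[[0,0,-0.5],0,0.75]])

```text
time: 24.23
tcp_pos: [0.4711, -0.19, 0.1992]
eef_rot: [0.063, -3.141, -0.0]
wrist_force: [0.8, 0.3, -0.8]
opening: 0.719
grasp_force: 0.0
```

servo_tool(commands=[[[0,0,0],0,0.9],[[0,0,0],0,0.9],[[10,0,0],0,0.9],[[35,0,-3],0,0.9],[[70,0,-3],0,0.9]])

```text
time: 24.65
tcp_pos: [0.4011, -0.1928, 0.2019]
eef_rot: [0.063, -3.139, 0.0]
wrist_force: [0.1, 0.0, 1.3]
opening: 0.897
grasp_force: 0.0
```

servo_tool(commands=[[[35,0,0],0,0.9],[[60,0,0],0,0.9],[[60,20,-40],0.03,0.9],[[60,60,-60],0.06,0.9],[[60,100,-60],0.068,0.9]])

```text
time: 25.07
tcp_pos: [0.3372, -0.0994, 0.2664]
eef_rot: [0.055, 3.135, -0.001]
wrist_force: [2.0, -0.2, 0.2]
opening: 0.902
grasp_force: 0.0
```

servo_tool(commands=[[[0,40,0],0,0.9],[[0,80,0],0,0.9],[[-20,100,0],0,0.9],[[-20,100,0],0,0.9],[[-20,100,0],0,0.9]])

```text
time: 25.48
tcp_pos: [0.3603, 0.002, 0.2619]
eef_rot: [-0.039, -3.14, 0.001]
wrist_force: [-0.9, 0.3, -0.1]
opening: 0.899
grasp_force: 0.0
```

```bash
python3 - <<'E'
from h import *
s=status.sense();print(s["tcp_pos"],s["time"])
c=camera("top");T=pose(c);im=c["img"].astype(int).sum(2)//3;c1=camera("scene");T1=pose(c1)
cv2.imwrite("pics/t7.png",c["img"][:,:,::-1]);cv2.imwrite("pics/s7.png",c1["img"][:,:,::-1])
o=cv2.imread("pics/t2.png").astype(int).sum(2)//3;o6=cv2.imread("pics/t6.png").astype(int).sum(2)//3
for x in(.47,.476,.483,.49):print(x,proj(c,T,(x,-.19,.242)))
# arch profile beside bar: columns either side
for n,i in(("bare",o),("2pans",o6),("3pans",im)):
  for cols in((340,341),(345,346)):print(n,cols,[int(i[r,cols[0]:cols[1]+1].mean()) for r in range(198,220)])
for t in("small_pan","medium_pan","large_pan"):
  for cn in("top","scene"):
    for r in silhouettes(cn,t)[:2]:print(t,cn,round(r["confidence"],2),np.round(r["rect"],1))
# predicted boxes if hung
for n,ex,w,h,H in(("L",.490,.13,.12,.2),("M",.483,.104,.092,.184),("S",.476,.078,.064,.168)):
  P=[(ex-.004+a*.012,-.191+b*w/2,.242-H+k*h) for a in(-1,1) for b in(-1,1) for k in(0,1)]
  for nm,cc,TT in(("top",c,T),("scene",c1,T1)):
    q=np.array([proj(cc,TT,p) for p in P]);print(n,nm,np.round(q.min(0),1),np.round(q.max(0),1))
E
```

```text
[0.36026316 0.00199559 0.26193421] 25.4833
0.47 [343.30368063 211.46633672]
0.476 [343.31162053 209.66648421]
0.483 [343.320864   207.57113347]
0.49 [343.33008628 205.48058852]
bare (340, 341) [65, 65, 66, 66, 68, 67, 63, 62, 59, 60, 64, 67, 67, 68, 67, 69, 68, 67, 68, 69, 69, 70]
bare (345, 346) [124, 124, 115, 87, 68, 67, 67, 68, 68, 69, 68, 69, 68, 68, 71, 72, 71, 70, 72, 70, 69, 70]
2pans (340, 341) [65, 65, 65, 65, 66, 67, 67, 92, 114, 96, 99, 43, 42, 47, 55, 57, 63, 67, 65, 58, 43, 43]
2pans (345, 346) [123, 123, 115, 87, 67, 67, 80, 112, 131, 129, 113, 47, 48, 49, 70, 91, 62, 83, 113, 76, 49, 49]
3pans (340, 341) [64, 65, 65, 67, 67, 67, 68, 92, 115, 98, 102, 88, 109, 53, 53, 47, 58, 68, 65, 57, 68, 63]
3pans (345, 346) [124, 124, 115, 89, 68, 68, 81, 114, 132, 130, 123, 110, 116, 51, 58, 65, 60, 71, 87, 62, 67, 74]
small_pan top 0.55 [343.4 219.6  27.9   7.7]
small_pan scene 0.65 [335.5 222.8  20.7  33.1]
small_pan scene 0.19 [336.4 225.6  27.5  28.4]
medium_pan top 0.67 [341.5 212.2  34.3  18.2]
medium_pan scene 0.5 [336.5 224.9  23.2  26.7]
medium_pan scene 0.21 [311.  204.7   7.6  26.7]
large_pan top 0.62 [185.5 221.1  37.8  38.1]
large_pan top 0.52 [340.2 212.6  39.    7.6]
large_pan scene 0.67 [225.3 181.2  32.4  41.3]
large_pan scene 0.53 [339.2 222.1  31.8  62.9]
L top [322. 207.] [360.1 219.5]
L scene [321.7 203.5] [355.1 245.2]
M top [325.6 209.6] [356.  220.6]
M scene [323.4 208.2] [350.8 241.5]
S top [329.2 212.2] [351.9 221.8]
S scene [325.1 213. ] [346.6 237.7]
```

servo_tool(commands=[[[0,0,0],0,0.9],[[0,0,0],0,0.9],[[0,0,0],0,0.9],[[0,0,0],0,0.9],[[0,0,0],0,0.9]])

```text
time: 26.3
tcp_pos: [0.3602, 0.0008, 0.2624]
eef_rot: [-0.044, -3.141, -0.0]
wrist_force: [0.2, 0.1, 0.2]
opening: 0.898
grasp_force: 0.0
```

servo_tool(commands=[[[0,0,0],0,0.9],[[0,0,0],0,0.9],[[0,0,0],0,0.9],[[0,0,0],0,0.9],[[0,0,0],0,0.9]])

```text
time: 26.72
tcp_pos: [0.3602, 0.0008, 0.2623]
eef_rot: [-0.044, -3.141, -0.0]
wrist_force: [-0.2, 0.1, 0.6]
opening: 0.9
grasp_force: 0.0
```

```bash
python3 - <<'E'
from h import *
o=cv2.imread("pics/s7.png");fs=[o]+[camera("scene")["img"][:,:,::-1] for _ in range(3)]
for a,b in zip(fs,fs[1:]):print(np.abs(a.astype(int)-b)[180:260,315:365].max(),np.abs(a.astype(int)-b)[180:260,315:365].mean())
o0=cv2.imread("pics/scene0.png")
print(ctrl.hand_in())
E
```

```text
41 2.453
18 2.4263333333333335
29 2.416
the job is handed in; nothing more can be done
None
```

All three pans hang on the hook, open sides toward the tip: large at the back, then medium, then small, each nested in the one behind (loops about 6–7 mm apart in the top camera), the arm clear and the job handed in at about 27 s; pan motion was down to picture noise, but I did not separately check that the other items stayed put.

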